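# Lay out a Michelson interferometer on the optical table

### The job

Lay out a Michelson interferometer round the bolted-down laser and screen: stand the beam splitter where the laser's beam meets the line straight out from the middle of the screen's face, turned 45 degrees to the beam so that it throws the laser's light away from the screen (laser and screen look at opposite faces of its plate). Put the stage mirror straight behind the splitter on the laser's line, the plain mirror across from the screen on the screen's line, both facing the splitter, and the lens square across the beam between laser and splitter, each of these three 100 mm from the splitter, centre to centre. Leave them all standing upright on the table, do not drop or knock over any of them, and leave the screwdriver, screw dish and lens case where they lie.

Things in the scene. Friction and masses are not known exactly. Their poses are not given: they have to be found in the camera images.
- laser: Blue box laser, black ribbed top, 240 long x 130 wide x 102 mm high, bolted down at the robot's left; a dark round snout (32 mm across) sticks out 14 mm from its front. Origin: on the table straight below the exit hole at the snout's end, the housing behind it (own x -254 to -14 mm). Own +x: the way the unseen beam runs, level, 75 mm above the table; z up.
- screen: White upright card, 100 wide x 70 high x 4 mm, top at 110 mm, on a short post and dark 44 mm base, bolted down on the robot's side of the beam and 115 to 140 mm off it. Origin: on the table below the middle of the white face. Own +x: straight out of the face, crossing the beam at a right angle; own +y: against the beam's run; z up.
- lens_center (a point): Loose lens: square black plate 42 x 42 x 12 mm, round glass in a dark tube (33 mm across, 24 long) through it, on a 25 mm steel pillar with round 52 mm foot; 96 mm high, 0.25 kg. Point: lens centre, 75 mm above the underside, over the foot's middle. Own x: through the glass (both ways alike); y: level, across the plate; z up. Grip the flat side edges, 42 mm apart along y, at this height.
- splitter_center (a point): Loose beam splitter: thin black frame 48 wide x 36 high x 10 mm round a half-silvered plate, on a thin post and oblong black base (40 along x, 56 along y); 93 mm high, 0.25 kg. Point: plate centre, 75 mm above the underside, over the base's middle. Own x: square to the plate (both faces alike); y: level, along the plate; z up. Grip the side edges, 48 mm apart along y, at this height.
- mirror_center (a point): Loose plain mirror: black mount 44 x 44 x 22 mm, round 25 mm mirror in front, two steel knobs 22 mm out behind, on a 25 mm pillar with round 52 mm foot; 97 mm high, 0.28 kg. Point: mount centre, 75 mm above the underside, over the foot's middle, 13 mm behind the mirror's face. Own +x: out of the face; y: level, across; z up. Grip the flat sides, 44 mm apart along y, at this height.
- stage_mirror_center (a point): Loose stage mirror: the same mount and knobs (44 x 44 x 22 mm) by a pillar on a rigid two-layer stage 64 x 60 x 24 mm, micrometer low behind (to 78 mm back); 97 mm high, 0.42 kg. Point: mount centre, 75 mm above the underside, over the stage's middle, 13 mm behind the mirror's face. Own +x: out of the face; y: level, across; z up. Grip the flat sides, 44 mm apart along y, at this height.
- driver_grip (a point): Bystander: black-handled screwdriver, 170 mm long, lying at the far edge of the work; point in its handle. Leave it.
- dish: Bystander: small round aluminium dish of screws, 60 mm across, 18 mm high, standing on the robot's side of the parked optics; origin under its middle. Leave it.
- case: Bystander: closed square white lens case, 50 x 50 x 24 mm, lying beside the laser on the robot's side; origin under its middle. Leave it.
Mind the look-alikes: they are no part of the job. What is shaped like the part that bears mirror_center but orange is not meant.

How it is judged:
By the outcome, as a careful person would: the job done as asked, in the order asked, and still so for the second after the job is handed in, with the robot touching nothing.
It also fails if it takes over 90 s, if anything falls off the work surface, if the arm or the gripper's body presses on something with over 40 N, if the wrist force passes 120 N, or if a joint passes its speed limit or range.

### The arm

A 6-joint arm with a two-finger parallel gripper is mounted at the origin on the work surface. World frame = base frame: x ahead of the robot, y to its left, z up, the work surface at z = 0. Lengths are in m, angles in rad, forces in N, time in s.
With the tool pointing down it reaches from about 0.25 to 0.8 m from the base axis. Payload 3.9 kg.
Tool frame: the origin (TCP) lies between the finger pads; the fingertips stand 22 mm ahead of it and the grasp point (between the pads) lies 3 mm ahead of it; z points along the fingers, y is the line along which they close (so a half turn about z gives the same grasp; the last joint's range is limited). The gripper opens to 85 mm and grips with 20 to 120 N. Pads are 22 mm wide; open, the fingers measure 114 mm over their backs; the gripper's body (76 mm by 85 mm) begins 54 mm behind the grasp point. The pads swing forward as they close: fully open they stand 13 mm farther back than shut.
Start: joints at [-1.232, 0.26, -0.138, 1.173, 0, 1.571], TCP at [0.174, -0.495, 0.253] pointing down, gripper open.
Joint ranges: [-2.78, 2.78], [-0.83, 1.72], [-1.28, 1.37], [-1.9, 2.12], [-1.57, 1.48], [-3.14, 3.14]. Speed limits (rad/s): [2.57, 2.57, 3.14, 3.14, 3.14, 3.14].

### API

Orientations are given as [roll, pitch, yaw] about the fixed x, y, z axes, in that order (R = Rz(yaw) Ry(pitch) Rx(roll)).
In Python, from bench import get_obs, optics, job gives the robot as it stands.
- The arm moves only by the tool jog_arm, never from a script. Its arguments are lists of equal length, an entry for each row: "xyz": the shift along the world's x, y, z in m, a list of three; "twist": the turn, a rotation vector about the world's x, y, z in degrees, a list of three. A call has exactly 8 rows; each row is the pose to reach, as a shift and turn from the pose commanded when the call began; what a row does not reach only later rows make up. A row lasts 1/8 s, in which the tool goes at most 62.5 mm and 10.7 degrees, less where a joint would pass 70% of its speed; a pose out of reach is approached as far as the arm can. A call with a gripper value outside its range is refused whole. "claw" is the opening, from 0 (shut) to 1 (fully open), set as the call begins (left out, the last holds). The fingers move at their own pace and stop on an object; the grip force is fixed at half the most. Time passes only in rows, so rows that repeat a pose let the fingers close, or fill a call up. It gives the time, the measured TCP pose, the force, the opening and the grip force at its end, in the units of the state.
- get_obs(): the state, without advancing time (a new reading comes with each control period).
- optics.grab_frame(name): name is "side" or "top" or "wrist"; returns a dict with "pixels" (400x640x3 uint8, red, green, blue), "fovy" (degrees; the focal length in pixels is half the picture's height over the tangent of half this angle, whatever the lens; pixels are square), "cx", "cy" (the principal point, pixels), "k1" (the pictures are not rectified: a ray, as slopes to the right and down, at radius r is drawn at 1 + k1 r^2 times it, then the intrinsics apply), "eye" and "rotation" of the camera in the world; the wrist camera has in their place "T_tool_cam" (4x4, takes a point from camera to tool coordinates, whose origin is the TCP and whose axes are the flange's). Camera axes: x right, y up, looking along -z (the intrinsics and any distortion apply to the point x, -y, -z); pixel columns grow to the right and rows downward; lengths in m; the calibration is good to about 2 mm. A picture is of the moment at which its call begins: read the wrist's pose just before it. There is no depth.
- job.hand_in(): hands the job in; it is judged then, once.
The state is a dict: "time_s": time; "joints": joint angles; "joint_velocities": joint speeds; "effort": joint torques, N m; "tool_pos": TCP position; "orientation": TCP orientation; "force": force on the tool from outside, world axes, zero at the start; "wrist_torque": the same for the moment, N m; "finger_gap": finger opening in m; "grasp_force": force on a finger pad.
Only numpy, scipy, OpenCV 4.12 (cv2) and the standard library are available. Lean on these libraries where they do the work, as an engineer would, in place of code of your own. Each camera call takes 0.05 s, during which the arm holds its last target. There are 200 camera calls.

## Working session

There is one attempt and no reset: what is moved stays moved. The work goes in short steps, Python scripts to look and compute and a tool call to move; the robot and the scene stay as the last step left them, time stands still between calls to the robot, and variables do not carry over. Pictures are saved under pics/ and viewed, at most 14 in all, crops included, and the job is handed in when it is done.

Besides the shell and the picture viewer there is one more tool, called after "Request:" as name(argument=value, ...), one argument or row to a line, values as JSON. jog_arm: Moves the arm, as the interface text tells. Its arguments: {"type":"object","properties":{"xyz":{"type":"array"},"twist":{"type":"array"},"claw":{"type":"number"}},"required":["xyz","twist"]}

```bash
mkdir -p pics; cat > h.py <<'E'
import sys; sys.path.insert(0,'.')
import numpy as np, cv2
from bench import get_obs, optics, job
from scipy.spatial.transform import Rotation as R
def grab(name,fn=None):
    o=get_obs(); f=optics.grab_frame(name)
    c={k:np.array(v) for k,v in f.items()}
    if name=='wrist':
        T=np.eye(4);T[:3,:3]=R.from_euler('xyz',o['orientation']).as_matrix();T[:3,3]=o['tool_pos']
        C=T@c['T_tool_cam']; c['eye']=C[:3,3];c['rotation']=C[:3,:3]
    if c['rotation'].shape!=(3,3): print('rot',c['rotation'])
    if fn:
        cv2.imwrite('pics/'+fn+'.png',c['pixels'][:,:,::-1]); np.savez('pics/'+fn+'.npz',**c)
    return c
def load(fn): return dict(np.load('pics/'+fn+'.npz'))
def K(c):
    f=200/np.tan(np.radians(float(c['fovy']))/2)
    return np.array([[f,0,c['cx']],[0,f,c['cy']],[0,0,1.]]),np.array([float(c['k1']),0,0,0])
def ray(c,u,v):
    k,d=K(c); x,y=cv2.undistortPoints(np.array([[[u,v]]],float),k,d)[0,0]
    return c['rotation']@np.array([x,-y,-1.])
def onz(c,u,v,z):
    r=ray(c,u,v); return c['eye']+r*(z-c['eye'][2])/r[2]
def proj(c,P):
    k,d=K(c); p=(np.atleast_2d(P)-c['eye'])@c['rotation']*[1,-1,-1]
    return cv2.projectPoints(p.reshape(-1,1,3),np.zeros(3),np.zeros(3),k,d)[0][:,0]
def crop(fn,out,u0,v0,w,h,s):
    im=cv2.imread('pics/'+fn+'.png')[v0:v0+h,u0:u0+w]
    cv2.imwrite('pics/'+out+'.png',cv2.resize(im,None,fx=s,fy=s,interpolation=cv2.INTER_CUBIC))
E
python3 - <<'E'
from h import *
for n in('top','side'):
    c=grab(n,n+'0'); print(n,c['fovy'],c['cx'],c['cy'],c['k1'],c['eye'],c['rotation'].tolist())
o=get_obs(); print(o)
E
```

```text
rot [ 0.09671601 -0.00682998 -1.57975255]
top 57.3311811839263 315.5349757045848 197.81599698287718 0.0037238465967057545 [ 0.44917719 -0.01145553  0.99733354] [0.09671601197753876, -0.006829981014515374, -1.5797525520556563]
rot [ 0.87857455  0.00331631 -2.38133972]
side 45.353878925579735 325.0050813759331 197.44985912123317 -0.021920301524738516 [-0.06254391  0.62714124  0.82085257] [0.8785745498995832, 0.003316306580906314, -2.3813397187729493]
{'time_s': 0.1, 'joints': array([-1.23198067e+00,  2.60581874e-01, -1.39223705e-01,  1.17270539e+00,
       -2.61721326e-06,  1.57079898e+00]), 'joint_velocities': array([-0.00040235, -0.00143766,  0.00333628,  0.00071581,  0.00056437,
       -0.00239869]), 'effort': array([ 4.95546465e-05, -4.06508052e+01,  2.54527259e+01,  1.01128334e-02,
        6.38410370e-05,  8.57115936e-06]), 'tool_pos': array([ 0.17430479, -0.49461746,  0.25257341]), 'orientation': array([-3.13987801e+00,  2.62175416e-06,  3.38813011e-01]), 'force': array([-0.34732294,  1.0114491 ,  0.62789444]), 'wrist_torque': array([0.00336085, 0.01884633, 0.04911346]), 'grasp_force': 0.0, 'finger_gap': 0.08529559668354057}
```

View pics/top0.png

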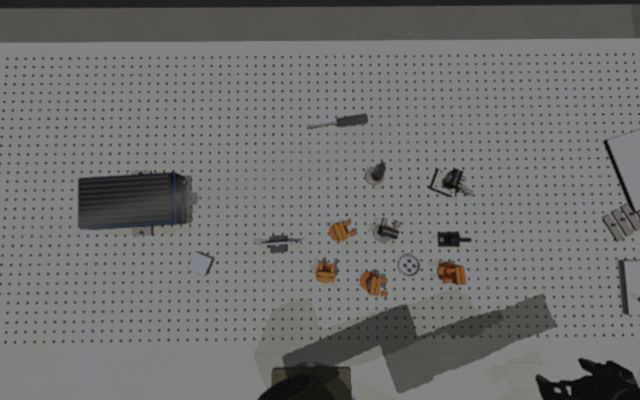

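View pics/side0.png

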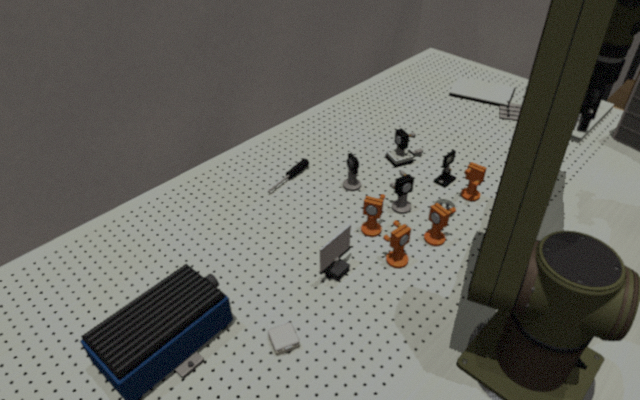

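Top view: laser at (135,201), its snout at about (192,198). Screen at (279,243), case (201,262), driver (345,121), dish (408,265).
Black-mounted candidates: lens (376,172), a round foot and no knobs. Stage mirror (455,182), mirror with knobs on a round grey foot (387,230), splitter (452,240) with an oblong black base. The orange look-alikes are at (342,230), (326,271), (374,283) and (452,272), and are not meant.

```bash
python3 - <<'E'
s=open('h.py').read()
s=s.replace("    if c['rotation'].shape!=(3,3): print('rot',c['rotation'])\n","    if c['rotation'].shape!=(3,3): c['rotation']=R.from_euler('xyz',c['rotation']).as_matrix()\n")
open('h.py','w').write(s)
E
python3 - <<'E'
from h import *
t=grab('top','top1'); s=grab('side','side1')
print(t['rotation'].round(3).tolist())
for n,u,v,z in[('lens',376,172,.09),('stage',455,178,.09),('mir',387,228,.09),('spl',450,240,.09),('screen',279,239,.11),('snout',197,198,.09),('laserTopBackL',80,178,.102),('TopFrontL',184,172,.102),('BR',82,229,.102),('FR',187,224,.102),('case',201,262,.024),('driver',350,120,.01)]:
    print(n,onz(t,u,v,z).round(3))
for n,u,v,z in[('lens',353,160,.08),('stage',402,140,.08),('mir',403,185,.08),('spl',447,162,.08),('screen',337,242,.1)]:
    print('side',n,onz(s,u,v,z).round(3))
crop('top1','topc',300,150,190,150,4)
w=grab('wrist'); print(w['fovy'],w['T_tool_cam'].round(3).tolist())
E
```

```text
[[-0.009, 0.995, -0.097], [-1.0, -0.008, 0.008], [0.007, 0.097, 0.995]]
lens [ 0.601 -0.171  0.09 ]
stage [ 0.584 -0.369  0.09 ]
mir [ 0.461 -0.195  0.09 ]
spl [ 0.43 -0.35  0.09]
screen [0.436 0.071 0.11 ]
snout [0.539 0.276 0.09 ]
laserTopBackL [0.59  0.56  0.102]
TopFrontL [0.603 0.306 0.102]
BR [0.465 0.549 0.102]
FR [0.475 0.295 0.102]
case [0.377 0.283 0.024]
driver [ 0.761 -0.116  0.01 ]
side lens [ 0.609 -0.184  0.08 ]
side stage [ 0.572 -0.354  0.08 ]
side mir [ 0.447 -0.188  0.08 ]
side spl [ 0.421 -0.349  0.08 ]
side screen [0.418 0.089 0.1  ]
70.64154693787346 [[0.0, 0.955, 0.297, 0.076], [1.0, -0.0, -0.0, 0.0], [-0.0, 0.297, -0.955, -0.12], [0.0, 0.0, 0.0, 1.0]]
```

View pics/topc.png

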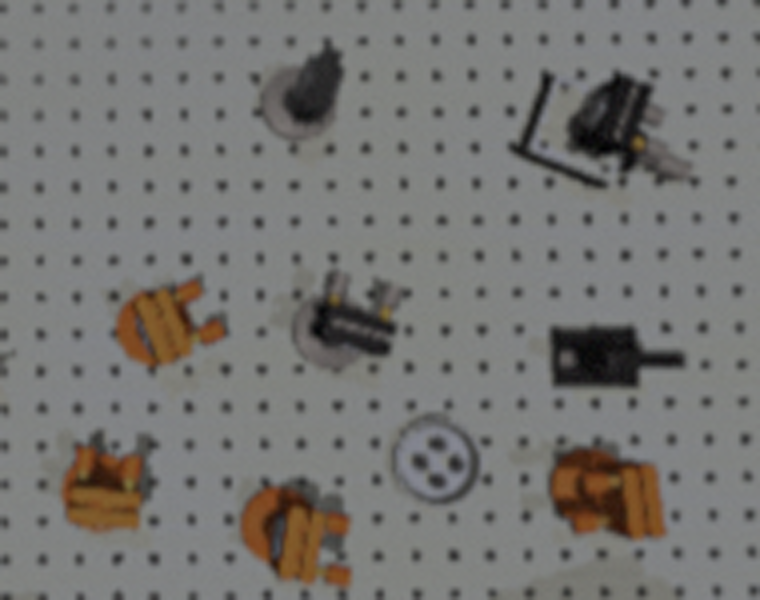

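Request:
jog_arm(
  xyz=[
    [0.05,0.03,0.01],
    [0.1,0.06,0.02],
    [0.15,0.09,0.03],
    [0.2,0.12,0.04],
    [0.25,0.15,0.05],
    [0.3,0.18,0.05],
    [0.35,0.21,0.05],
    [0.386,0.225,0.05],
  ],
  twist=[
    [0,0,-3],
    [0,0,-6],
    [0,0,-9],
    [0,0,-12],
    [0,0,-15],
    [0,0,-19.4],
    [0,0,-19.4],
    [0,0,-19.4],
  ],
  claw=1,
)

```text
time_s: 1.25
tool_pos: [0.5625, -0.2682, 0.303]
orientation: [-3.141, -0.0, 0.002]
force: [-0.1, -1.1, 0.1]
finger_gap: 0.0855
grasp_force: 0.0
```

```bash
python3 - <<'E'
from h import *
c=grab('wrist','w1');o=get_obs();print(o['tool_pos'],o['orientation'],o['joint_velocities'].round(2))
E
```

```text
[ 0.56651275 -0.26668307  0.30215426] [-3.13966599 -0.00347153  0.00510619] [-0.05 -0.03 -0.07  0.   -0.03 -0.07]
```

View pics/w1.png

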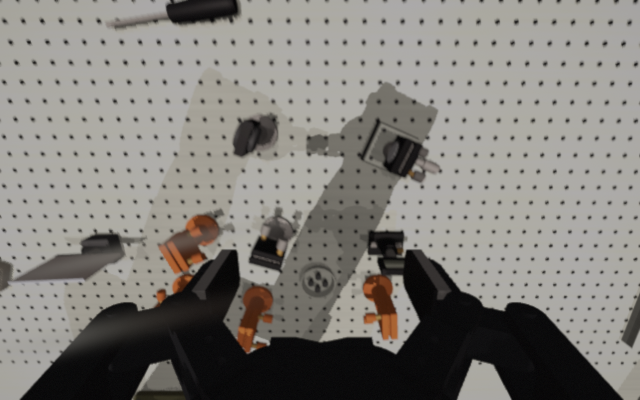

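Request:
jog_arm(
  xyz=[
    [0.005,0.06,0],
    [0.01,0.12,0],
    [0.015,0.18,0],
    [0.02,0.24,0],
    [0.025,0.3,0],
    [0.03,0.36,0],
    [0.03,0.41,0],
    [0.03,0.415,0],
  ],
  twist=[
    [0,0,0],
    [0,0,0],
    [0,0,0],
    [0,0,0],
    [0,0,0],
    [0,0,0],
    [0,0,0],
    [0,0,0],
  ],
)

```text
time_s: 2.3
tool_pos: [0.5967, 0.0664, 0.3031]
orientation: [-3.097, 0.002, 0.09]
force: [-0.4, -0.1, -1.7]
finger_gap: 0.0858
grasp_force: 0.0
```

```bash
python3 - <<'E'
from h import *
for i in range(6): c=grab('wrist','w2')
o=get_obs();print(o['tool_pos'],o['orientation'],o['joint_velocities'].round(2))
crop('w2','w2v',60,60,480,330,1.66)
E
```

```text
[0.59641003 0.06578164 0.30333436] [-3.09665139e+00  2.11607284e-03  8.85078633e-02] [ 0. -0. -0. -0.  0. -0.]
```

View pics/w2v.png

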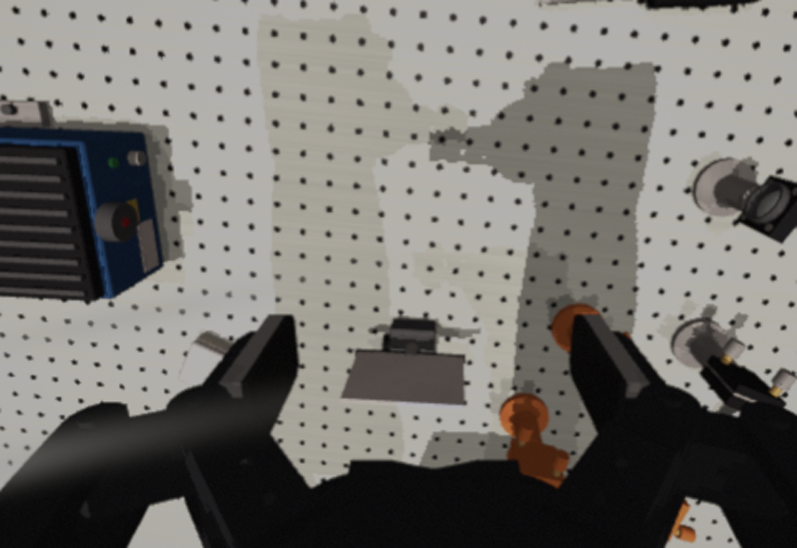

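Crop of w2: laser front, with the snout end and its red exit dot at crop (125,222), and the screen card with its top edge at crop (345-465, ~400). I'll enlarge these for a model fit.

```bash
python3 - <<'E'
from h import *
def cr(fn,u,v,w,h,s):
    return cv2.resize(cv2.convertScaleAbs(cv2.imread(f'pics/{fn}.png')[v:v+h,u:u+w],alpha=1.5,beta=20),None,fx=s,fy=s,interpolation=cv2.INTER_CUBIC)
A=np.zeros((600,800,3),np.uint8)
def put(i,x,y): A[y:y+i.shape[0],x:x+i.shape[1]]=i
put(cr('w2',60,130,100,120,4),0,0)      # 400x480
put(cr('w2',260,245,90,65,4),410,0)     # 360x260
put(cr('top1',70,165,130,70,3),410,270)  # 390x210
put(cr('side1',310,220,50,70,2),0,490) if 0 else None
put(cr('top1',255,225,50,35,3),410,490)
cv2.imwrite('pics/mont.png',A)
E
```

```text
(no output)
```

View pics/mont.png

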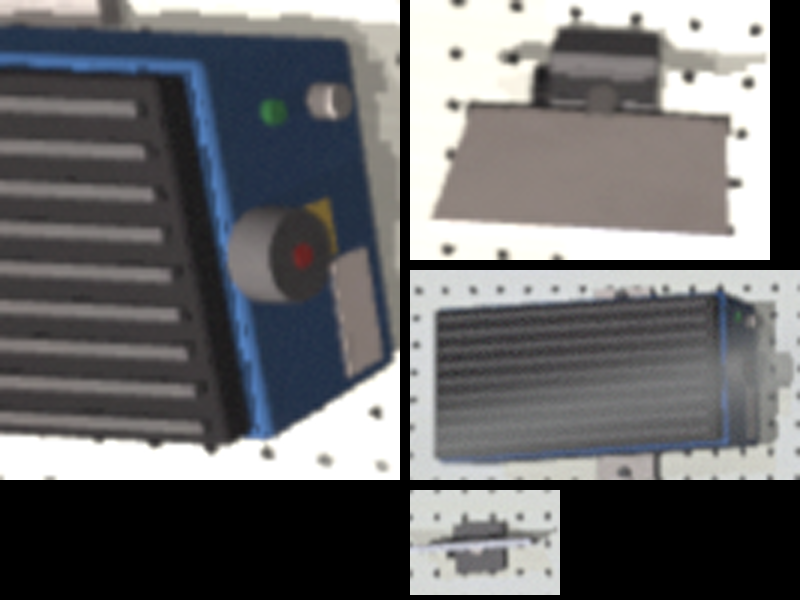

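```bash
python3 - <<'E'
from h import *
from scipy.optimize import least_squares
w=load('w2');t=load('top1')
def T(p,P): 
    c,s=np.cos(p[2]),np.sin(p[2]); P=np.array(P,float); return np.c_[p[0]+c*P[:,0]-s*P[:,1],p[1]+s*P[:,0]+c*P[:,1],P[:,2]]
LW=([[0,0,.075],[-.014,-.065,.0],[-.014,.065,.0],[-.014,-.065,.1],[-.014,.065,.1]],[[135.5,194],[158.3,219.3],[147.5,140],[126.3,239.3],[111,145]])
# own y for beam along -y: own +y = world +x  (image up)
LT=([[-.254,.065,.102],[-.254,-.065,.102],[-.014,-.065,.1],[-.014,.065,.1]],[[78.7,179],[79,228.3],[175.3,222.7],[172.7,172.7]])
def fit(sets,p0):
    f=lambda p:np.concatenate([(proj(c,T(p,P))-np.array(q)).ravel()/(1) for c,(P,q) in sets])
    r=least_squares(f,p0); return r.x,r.fun.round(1)
p0=[.53,.27,-np.pi/2]
for s in([(w,LW)],[(t,LT)],[(w,LW),(t,LT)]): 
    x,e=fit(s,p0);print('laser',x[:2].round(4),np.degrees(x[2]).round(2),e.tolist())
SW=([[0,.05,.04],[0,-.05,.04],[0,.05,.11],[0,-.05,.11]],[[274.5,271],[339.75,274.5],[265.5,299.3],[340.5,303.5]])
x2,e=fit([(w,SW)],[.43,.08,0]);print('screen',x2[:2].round(4),np.degrees(x2[2]).round(2),e.tolist())
b=np.array([np.cos(x[2]),np.sin(x[2])]);n=np.array([-b[1],b[0]])
d=(np.array(x2[:2])-x[:2]);print('along',d@b,'off',d@n,'splitter',x[:2]+b*(d@b))
print(onz(w,135.5,194,.075), proj(t,[[*x2[:2],.11]]))
E
```

```text
laser [0.5457 0.3164] -88.78 [1.6, -0.9, 5.8, -1.9, 8.0, -2.6, -5.9, 5.6, -6.8, 0.2]
laser [0.5413 0.3106] -86.67 [-1.9, -1.7, -2.0, 2.0, 1.5, 1.0, 2.5, -1.5]
laser [0.5454 0.3153] -86.58 [2.5, -0.6, 8.1, -1.2, 7.2, -2.1, -3.0, 6.4, -7.7, 0.9, -3.8, -3.1, -3.8, 0.5, -0.4, -0.7, 0.6, -3.2]
screen [0.43   0.0838] 3.24 [0.9, -0.2, -0.2, -0.3, -0.6, 0.2, -0.0, 0.2]
along 0.2241445572751875 off -0.12901478733701904 splitter [0.5587363  0.09150875]
[0.54415524 0.31882301 0.075     ] [[273.51076621 241.69314085]]
```

```bash
cat >> h.py <<'E'
def holes(c,fn=None):
    g=cv2.cvtColor(c['pixels'],cv2.COLOR_RGB2GRAY).astype(np.float32)
    d=cv2.morphologyEx(g,cv2.MORPH_CLOSE,np.ones((9,9)))-g
    m=((d>0.25*np.maximum(g+d,1))&(g+d>60)).astype(np.uint8)
    n,l,st,ce=cv2.connectedComponentsWithStats(m)
    k=[i for i in range(1,n) if 3<=st[i,4]<=60 and max(st[i,2:4])<=8]
    P=np.array([onz(c,*ce[i],0)[:2] for i in k]); 
    ok=(np.hypot(*(P-c['eye'][:2]).T)<.6); return P[ok]
def gridfit(P,p0=(.025,.025,0.)):
    # x = ox + s(R(a)(i,j)); robust fit of offset, angle, pitch
    from scipy.optimize import least_squares
    m=P.mean(0); best=None
    def res(q):
        c,s=np.cos(q[2]),np.sin(q[2]); Q=(P-m)@np.array([[c,-s],[s,c]])-q[:2]
        Q=Q/q[3]; return ((Q-np.round(Q))*q[3]).ravel()
    for pitch in(.025,):
      for a in np.radians(np.arange(-6,6.1,.5)):
        for ox in np.arange(0,pitch,.006):
          for oy in np.arange(0,pitch,.006):
            v=np.abs(res([ox,oy,a,pitch])).mean()
            if best is None or v<best[0]: best=(v,[ox,oy,a,pitch])
    r=least_squares(res,best[1],loss='soft_l1',f_scale=.002,x_scale=[.01,.01,.02,.0005]); return r.x,m,np.median(np.abs(r.fun))
E
python3 - <<'E'
from h import *
for f in('top1','w1','w2'):
    c=load(f);P=holes(c)
    from scipy.spatial import cKDTree
    print(f,len(P),np.median(cKDTree(P).query(P,2)[0][:,1]))
    q,m,e=gridfit(P); a=q[2];c_,s_=np.cos(a),np.sin(a)
    # hole nearest to reference (0.5,0)
    ref=np.array([.5,0.]); Q=((ref-m)@np.array([[c_,-s_],[s_,c_]])-q[:2])/q[3]
    H=(np.round(Q)*q[3]+q[:2])@np.array([[c_,-s_],[s_,c_]]).T+m
    print('  pitch',q[3],'ang',np.degrees(a),'res',e,'hole near ref',H)
E
```

```text
top1 1213 0.024396683926091428
  pitch 0.025003714152397615 ang 0.06720457492437486 res 0.0003360717540251896 hole near ref [ 0.49981573 -0.00252421]
w1 703 0.0246245277650807
  pitch 0.024968037401913997 ang 0.01619655661991873 res 0.0001634168676983497 hole near ref [5.02003400e-01 3.36183983e-05]
w2 658 0.024598023034767227
  pitch 0.02496854814834629 ang 0.019374227246034034 res 0.00016968527064611862 hole near ref [ 5.00602240e-01 -2.75877508e-04]
```

```bash
cat >> h.py <<'E'
def refine(c,off=(0,0)):
    g=cv2.cvtColor(c['pixels'],cv2.COLOR_RGB2GRAY).astype(np.float32)
    k,d=K(c)
    for it in range(3):
        gm=cv2.morphologyEx(g,cv2.MORPH_CLOSE,np.ones((9,9)))-g
        m=((gm>0.25*np.maximum(g+gm,1))&(g+gm>60)).astype(np.uint8)
        n,l,st,ce=cv2.connectedComponentsWithStats(m)
        px=np.array([ce[i] for i in range(1,n) if 3<=st[i,4]<=60 and max(st[i,2:4])<=8])
        P=np.array([onz(c,*p,0)[:2] for p in px])
        if it==0: P=P-np.array(off)
        G=np.round(P/.025)*.025; ok=(np.hypot(*(P-G).T)<(.006,.004,.002)[it])&(np.hypot(*(P-c['eye'][:2]).T)<.6)
        W=np.c_[G[ok],np.zeros(ok.sum())]
        Rc=c['rotation'].T*np.array([[1],[-1],[-1]]); rv=cv2.Rodrigues(Rc)[0]; tv=-Rc@c['eye']
        _,rv,tv=cv2.solvePnP(W,px[ok],k,d,rv,tv.reshape(3,1),True)
        Rc=cv2.Rodrigues(rv)[0]; c=dict(c); c['eye']=(-Rc.T@tv).ravel(); c['rotation']=(Rc*np.array([[1.],[-1],[-1]])).T
    print('refine n',ok.sum(),'res',np.median(np.hypot(*(P-G)[ok].T))); return c
def T(p,P):
    c,s=np.cos(p[2]),np.sin(p[2]); P=np.array(P,float); return np.c_[p[0]+c*P[:,0]-s*P[:,1],p[1]+s*P[:,0]+c*P[:,1],P[:,2]]
E
python3 - <<'E'
from h import *
from scipy.optimize import least_squares
w0=load('w2');t0=load('top1')
w=refine(w0);t=refine(t0,(0,-.0025))
for a,b in((w,w0),(t,t0)): print((a['eye']-b['eye']).round(4),np.degrees(R.from_matrix(a['rotation']@b['rotation'].T).as_rotvec()).round(2))
pw=np.array([[135.5,194],[158.3,219.3],[147.5,140],[126.3,239.3],[111,145]]);pt=np.array([[78.7,179],[79,228.3],[175.3,222.7],[172.7,172.7]])
def f(p,wt=1):
    zb,zt=p[3:]
    A=proj(w,T(p,[[0,0,.075],[-.014,-.065,zb],[-.014,.065,zb],[-.014,-.065,zt],[-.014,.065,zt]]))-pw
    B=proj(t,T(p,[[-.254,.065,zt],[-.254,-.065,zt],[-.014,-.065,zt],[-.014,.065,zt]]))-pt
    return np.r_[A.ravel(),wt*B.ravel()]
for wt in(1,.01):
    r=least_squares(f,[.54,.31,-1.52,0.,.1],args=(wt,));x=r.x;print(x.round(4),np.degrees(x[2]),r.fun.round(1).tolist())
SW=np.array([[274.5,271],[339.75,274.5],[265.5,299.3],[340.5,303.5]])
x2=least_squares(lambda p:(proj(w,T(p,[[0,.05,.04],[0,-.05,.04],[0,.05,.11],[0,-.05,.11]]))-SW).ravel(),[.43,.08,0]).x;print('screen',x2[:2],np.degrees(x2[2]))
print(proj(t,T(x2,[[0,.05,.11],[0,-.05,.11]])))
E
```

```text
refine n 609 res 0.0002685191840031785
refine n 1186 res 0.0005515344663741093
[-0.0001  0.0003  0.0005] [ 0.    0.03 -0.03]
[ 0.0005  0.0003 -0.0001] [ 0.12  0.02 -0.06]
[ 0.5434  0.3222 -1.5214  0.0092  0.0821] -87.16805578100566 [-1.9, 0.1, 0.7, 1.2, -0.1, -0.9, 1.5, 0.9, -0.7, -0.1, -0.1, -1.8, -0.6, 0.7, 0.2, 0.6, 1.6, -1.0]
[ 0.544   0.3208 -1.5419  0.0115  0.0841] -88.34219247639686 [-1.0, -0.3, -0.1, 1.2, 0.6, -1.2, 0.4, 1.0, 0.1, -0.4, 0.0, -0.0, -0.0, -0.0, -0.0, 0.0, 0.0, -0.0]
screen [0.42922631 0.08423977] 3.2059472777793205
[[253.46246673 243.51637282]
 [294.97699753 240.74917254]]
```

```bash
python3 - <<'E'
from h import *
im=cv2.imread('pics/w1.png')
A=np.zeros((600,800,3),np.uint8)
def put(u,v,w,h,x,y):
    A[y:y+5*h,x:x+5*w]=cv2.resize(cv2.convertScaleAbs(im[v:v+h,u:u+w],alpha=1.4,beta=25),None,fx=5,fy=5,interpolation=cv2.INTER_CUBIC)
put(225,110,65,55,0,0);put(240,205,65,64,0,280);put(355,115,90,70,335,0);put(360,228,60,50,335,350)
cv2.imwrite('pics/mont2.png',A)
E
```

```text
(no output)
```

View pics/mont2.png

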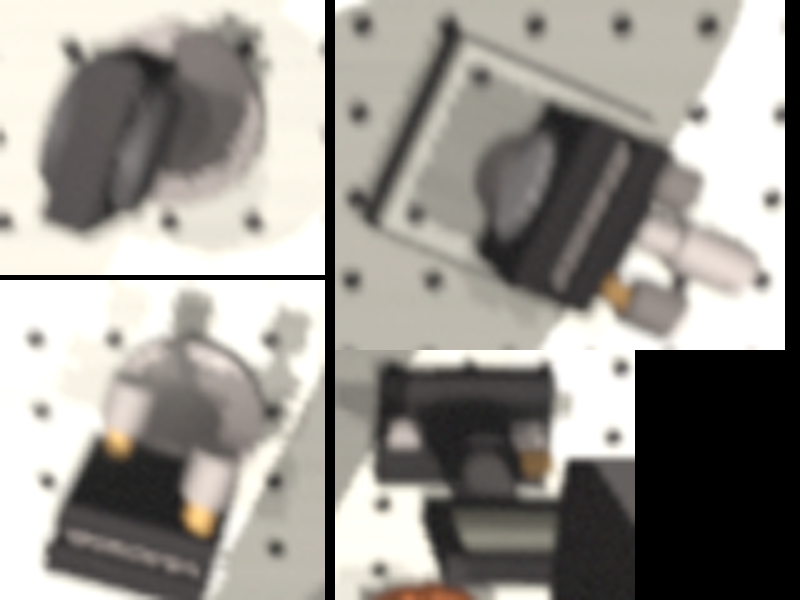

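Enlarged: lens (mont2 upper left), stage mirror (upper right), black mirror with two knobs and a grey foot (lower left), and splitter with its oblong base (lower right). All match their descriptions, and the orange ones are excluded. Next I work out the positions.

```bash
python3 - <<'E'
from h import *
c=refine(load('w1'))
U=lambda o,x,y:(o[0]+(x-o[2])/5,o[1]+(y-o[3])/5)
L=(225,110,0,0);M=(240,205,0,280);S=(355,115,335,0);B=(360,228,335,350)
def pr(n,o,pts,z):
    P=[onz(c,*U(o,*p),z)[:2].round(4).tolist() for p in pts];print(n,z,P); 
    d=np.subtract(P[1],P[0]);print('   dir',np.degrees(np.arctan2(d[1],d[0])).round(1),'len',np.hypot(*d).round(4),'mid',np.mean(P,0).round(4))
pr('spl base back edge',B,[(378,367),(553,369)],.01)
pr('spl base front edge',B,[(378,485),(470,485)],.01)
pr('stage top front edge',S,[(455,35),(372,220)],.012)
pr('stage mount back top edge',S,[(672,150),(590,305)],.097)
pr('stage mount front top edge',S,[(612,122),(520,290)],.097)
pr('mir mount back top',M,[(75,500),(225,545)],.097)
pr('mir mount front top',M,[(50,565),(205,600)],.097)
pr('mir foot l/r',M,[(103,405),(270,405)],.005)
pr('lens plate top',L,[(85,60),(45,215)],.096)
pr('lens foot',L,[(175,110),(265,110)],.005)
E
```

```text
refine n 669 res 0.0003032015447790126
spl base back edge 0.01 [[0.4539, -0.3448], [0.4533, -0.4006]]
   dir -90.6 len 0.0558 mid [ 0.4536 -0.3727]
spl base front edge 0.01 [[0.4119, -0.347], [0.412, -0.3771]]
   dir -89.8 len 0.0301 mid [ 0.412 -0.362]
stage top front edge 0.012 [[0.6221, -0.3503], [0.5698, -0.3293]]
   dir 158.1 len 0.0564 mid [ 0.596  -0.3398]
stage mount back top edge 0.097 [[0.5998, -0.3847], [0.5635, -0.3693]]
   dir 157.0 len 0.0394 mid [ 0.5816 -0.377 ]
stage mount front top edge 0.097 [[0.6061, -0.3704], [0.5671, -0.3524]]
   dir 155.2 len 0.043 mid [ 0.5866 -0.3614]
mir mount back top 0.097 [[0.4674, -0.1844], [0.4546, -0.2224]]
   dir -108.6 len 0.0401 mid [ 0.461  -0.2034]
mir mount front top 0.097 [[0.4486, -0.1766], [0.4384, -0.2166]]
   dir -104.3 len 0.0413 mid [ 0.4435 -0.1966]
mir foot l/r 0.005 [[0.4536, -0.1719], [0.4538, -0.2256]]
   dir -89.8 len 0.0537 mid [ 0.4537 -0.1987]
lens plate top 0.096 [[0.6247, -0.1801], [0.59, -0.168]]
   dir 160.8 len 0.0367 mid [ 0.6074 -0.174 ]
lens foot 0.005 [[0.6074, -0.1804], [0.6075, -0.2064]]
   dir -89.8 len 0.026 mid [ 0.6074 -0.1934]
```

Request:
jog_arm(
  xyz=[
    [-0.02,-0.055,0],
    [-0.04,-0.11,0],
    [-0.06,-0.165,0],
    [-0.08,-0.22,0],
    [-0.1,-0.275,0],
    [-0.12,-0.33,-0.02],
    [-0.14,-0.385,-0.05],
    [-0.163,-0.439,-0.083],
  ],
  twist=[
    [-1,0,-2],
    [-2.57,0.1,-5.07],
    [-2.57,0.1,-5.07],
    [-2.57,0.1,-5.07],
    [-2.57,0.1,-5.07],
    [-2.57,0.1,-5.07],
    [-2.57,0.1,-5.07],
    [-2.57,0.1,-5.07],
  ],
)

```text
time_s: 3.6
tool_pos: [0.4352, -0.3682, 0.2241]
orientation: [3.141, 0.004, -0.0]
force: [0.2, -0.5, 0.5]
finger_gap: 0.0855
grasp_force: 0.0
```

```bash
cat >> h.py <<'E'
def need(x,y,z,yaw,base=None):
    """shift and twist (deg) from the measured pose to tool-down pose"""
    o=get_obs(); 
    Rt=R.from_euler('xyz',[np.pi,0,np.radians(yaw)]); Rc=R.from_euler('xyz',o['orientation'])
    print('t',round(o['time_s'],2),'pos',o['tool_pos'].round(4),'rpy',np.degrees(o['orientation']).round(2),'vel',np.abs(o['joint_velocities']).max().round(3),'q6',o['joints'][5].round(2))
    print('shift',(np.array([x,y,z])-o['tool_pos']).round(4),'twist',np.degrees((Rt*Rc.inv()).as_rotvec()).round(2))
E
python3 - <<'E'
from h import *
need(.433,-.373,.22,0)
E
```

```text
t 3.6 pos [ 0.4352 -0.3682  0.2241] rpy [179.95   0.24  -0.  ] vel 0.746 q6 2.44
shift [-0.0022 -0.0048 -0.0041] twist [ 0.05 -0.24  0.  ]
```

```bash
python3 - <<'E'
from h import *
for i in range(4): c=grab('wrist','w3')
need(.433,-.373,.22,0)
crop('w3','w3v',220,90,220,150,3.6)
E
```

```text
t 3.8 pos [ 0.4348 -0.3665  0.2236] rpy [-1.7988e+02  4.0000e-01 -1.1000e-01] vel 0.043 q6 2.44
shift [-0.0018 -0.0065 -0.0036] twist [-0.12 -0.4   0.11]
```

View pics/w3v.png

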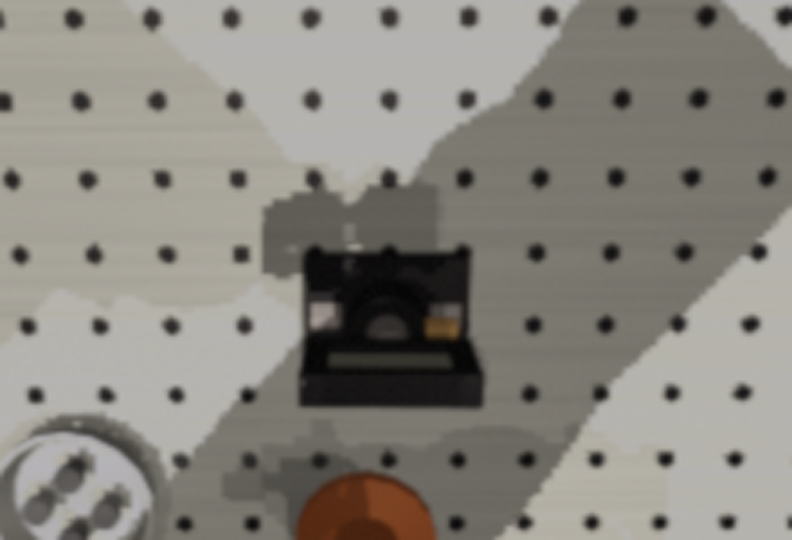

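```bash
cat >> h.py <<'E'
def meas(c,u0,v0,s,pts,z):
    P=[onz(c,u0+p[0]/s,v0+p[1]/s,z)[:2] for p in pts]
    for a,b in zip(P[::2],P[1::2]):
        d=b-a; print(z,'mid',((a+b)/2).round(4),'len',np.hypot(*d).round(4),'dir',np.degrees(np.arctan2(d[1],d[0])).round(2))
E
python3 - <<'E'
from h import *
c=refine(load('w3'))
meas(c,220,90,3.6,[(300,375),(481,374),(302,406),(484,406)],.093)
meas(c,220,90,3.6,[(306,254),(469,254)],.012)
E
```

```text
refine n 440 res 0.00020675546039770372
0.093 mid [ 0.4349 -0.3741] len 0.0463 dir -89.88
0.093 mid [ 0.4264 -0.3748] len 0.047 dir -90.21
0.012 mid [ 0.4514 -0.3748] len 0.0532 dir -90.23
```

The picture shows the splitter's frame top edge at crop (300-482, 375-406), giving its centre at (0.431, -0.374) and yaw about 0. Descending.

Request:
jog_arm(
  xyz=[
    [-0.0038,-0.0079,0],
    [-0.0038,-0.0079,-0.03],
    [-0.0038,-0.0079,-0.06],
    [-0.0038,-0.0079,-0.09],
    [-0.0038,-0.0079,-0.12],
    [-0.0038,-0.0079,-0.1456],
    [-0.0038,-0.0079,-0.1456],
    [-0.0038,-0.0079,-0.1456],
  ],
  twist=[
    [0,-0.4,0],
    [0,-0.4,0],
    [0,-0.4,0],
    [0,-0.4,0],
    [0,-0.4,0],
    [0,-0.4,0],
    [0,-0.4,0],
    [0,-0.4,0],
  ],
)

```text
time_s: 4.8
tool_pos: [0.4336, -0.3739, 0.0802]
orientation: [3.14, -0.003, 0.002]
force: [-0.0, -1.1, -0.1]
finger_gap: 0.0852
grasp_force: 0.0
```

```bash
python3 - <<'E'
from h import *
need(.431,-.3744,.078,0)
E
```

```text
t 4.8 pos [ 0.4336 -0.3739  0.0802] rpy [ 1.7993e+02 -1.8000e-01  1.4000e-01] vel 0.009 q6 2.43
shift [-0.0026 -0.0005 -0.0022] twist [ 0.07  0.18 -0.14]
```

Request:
jog_arm(
  xyz=[
    [-0.0025,-0.0005,-0.002],
    [-0.0025,-0.0005,-0.002],
    [-0.0025,-0.0005,-0.002],
    [-0.0025,-0.0005,-0.002],
    [-0.0025,-0.0005,-0.002],
    [-0.0025,-0.0005,-0.002],
    [-0.0025,-0.0005,-0.002],
    [-0.0025,-0.0005,-0.002],
  ],
  twist=[
    [0,0,0],
    [0,0,0],
    [0,0,0],
    [0,0,0],
    [0,0,0],
    [0,0,0],
    [0,0,0],
    [0,0,0],
  ],
  claw=0,
)

```text
time_s: 5.8
tool_pos: [0.4303, -0.3743, 0.0777]
orientation: [3.141, -0.002, 0.001]
force: [-0.1, 2.2, 6.5]
finger_gap: 0.0473
grasp_force: 62.1
```

```bash
python3 - <<'E'
from h import *
need(.431,-.3744,.078,0)
E
```

```text
t 5.8 pos [ 0.4303 -0.3743  0.0777] rpy [ 1.7999e+02 -1.3000e-01  8.0000e-02] vel 0.002 q6 2.42
shift [ 0.0007 -0.0001  0.0003] twist [ 0.01  0.13 -0.08]
```

Request:
jog_arm(
  xyz=[
    [0,0,0.02],
    [0,0,0.06],
    [0,0.0,0.1],
    [0.01,0.02,0.13],
    [0.02,0.06,0.13],
    [0.032,0.115,0.13],
    [0.045,0.17,0.13],
    [0.06,0.225,0.13],
  ],
  twist=[
    [0,0,0],
    [0,0,0],
    [0,0,0],
    [0,0,0],
    [0,0,7],
    [0,0,14],
    [0,0,20],
    [0,0,26],
  ],
)

```text
time_s: 6.8
tool_pos: [0.4895, -0.1474, 0.2061]
orientation: [-3.14, -0.0, 0.458]
force: [1.3, -0.2, -3.3]
finger_gap: 0.0469
grasp_force: 62.8
```

Request:
jog_arm(
  xyz=[
    [0.015,0.055,0],
    [0.03,0.11,0],
    [0.045,0.16,0],
    [0.055,0.205,0],
    [0.063,0.235,0],
    [0.066,0.24,0],
    [0.066,0.24,0],
    [0.066,0.24,0],
  ],
  twist=[
    [0,0,6],
    [0,0,12],
    [0,0,18],
    [0,0,22],
    [0,0,22],
    [0,0,22],
    [0,0,22],
    [0,0,22],
  ],
)

```text
time_s: 7.8
tool_pos: [0.5554, 0.0898, 0.2064]
orientation: [-3.141, -0.0, 0.838]
force: [0.2, 0.3, -3.6]
finger_gap: 0.0468
grasp_force: 62.8
```

```bash
python3 - <<'E'
from h import *
need(.5564,.0912,.079,48.15)
E
```

```text
t 7.8 pos [0.5554 0.0898 0.2064] rpy [-179.95   -0.     48.  ] vel 0.006 q6 2.46
shift [ 0.001   0.0014 -0.1274] twist [-0.03 -0.04  0.15]
```

Request:
jog_arm(
  xyz=[
    [0.001,0.0014,-0.03],
    [0.001,0.0014,-0.06],
    [0.001,0.0014,-0.09],
    [0.001,0.0014,-0.11],
    [0.001,0.0014,-0.12],
    [0.001,0.0014,-0.127],
    [0.001,0.0014,-0.1285],
    [0.001,0.0014,-0.1285],
  ],
  twist=[
    [0,0,0.15],
    [0,0,0.15],
    [0,0,0.15],
    [0,0,0.15],
    [0,0,0.15],
    [0,0,0.15],
    [0,0,0.15],
    [0,0,0.15],
  ],
)

```text
time_s: 8.8
tool_pos: [0.5574, 0.0923, 0.0788]
orientation: [3.141, -0.002, 0.842]
force: [0.5, 0.4, -2.5]
finger_gap: 0.0468
grasp_force: 62.8
```

```bash
python3 - <<'E'
from h import *
need(.5564,.0912,.0777,48.15)
E
```

```text
t 8.8 pos [0.5574 0.0923 0.0788] rpy [ 1.7998e+02 -1.2000e-01  4.8220e+01] vel 0.003 q6 2.46
shift [-0.001  -0.0011 -0.0011] twist [-0.08  0.09 -0.07]
```

Request:
jog_arm(
  xyz=[
    [-0.001,-0.001,-0.0006],
    [-0.001,-0.001,-0.0012],
    [-0.001,-0.001,-0.0014],
    [-0.001,-0.001,-0.0014],
    [-0.001,-0.001,-0.0014],
    [-0.001,-0.001,-0.0014],
    [-0.001,-0.001,-0.0014],
    [-0.001,-0.001,-0.0014],
  ],
  twist=[
    [0,0,0],
    [0,0,0],
    [0,0,0],
    [0,0,0],
    [0,0,0],
    [0,0,0],
    [0,0,0],
    [0,0,0],
  ],
)

```text
time_s: 9.8
tool_pos: [0.5561, 0.0914, 0.0777]
orientation: [3.141, -0.002, 0.842]
force: [-2.3, -0.5, 5.6]
finger_gap: 0.0472
grasp_force: 63.7
```

Request:
jog_arm(
  xyz=[
    [0,0,0],
    [0,0,0],
    [0,0,0],
    [0,0,0],
    [0,0,0.02],
    [0,0,0.05],
    [0,0,0.09],
    [0,0,0.13],
  ],
  twist=[
    [0,0,0],
    [0,0,0],
    [0,0,0],
    [0,0,0],
    [0,0,0],
    [0,0,0],
    [0,0,0],
    [0,0,0],
  ],
  claw=1,
)

```text
time_s: 10.8
tool_pos: [0.5557, 0.0913, 0.2077]
orientation: [-3.141, -0.001, 0.842]
force: [-0.2, -0.6, 0.2]
finger_gap: 0.0856
grasp_force: 0.0
```

```bash
python3 - <<'E'
from h import *
grab('wrist','w4')
need(.584,-.369,.22,67)
E
```

```text
t 10.85 pos [0.5586 0.0918 0.2136] rpy [179.71  -0.46  48.23] vel 0.124 q6 2.46
shift [ 0.0254 -0.4608  0.0064] twist [-0.24  0.49 18.77]
```

Request:
jog_arm(
  xyz=[
    [0.003,-0.055,0.01],
    [0.006,-0.11,0.01],
    [0.009,-0.17,0.01],
    [0.012,-0.23,0.01],
    [0.015,-0.29,0.01],
    [0.02,-0.35,0.01],
    [0.025,-0.41,0.01],
    [0.026,-0.461,0.008],
  ],
  twist=[
    [0,0.3,3],
    [0,0.3,6],
    [0,0.3,9],
    [0,0.3,12],
    [0,0.3,15],
    [0,0.3,18.8],
    [0,0.3,18.8],
    [0,0.3,18.8],
  ],
)

```text
time_s: 11.85
tool_pos: [0.582, -0.3722, 0.2144]
orientation: [-3.137, 0.002, 1.169]
force: [0.8, 0.5, -0.4]
finger_gap: 0.0855
grasp_force: 0.0
```

```bash
python3 - <<'E'
from h import *
for i in range(5): c=grab('wrist','w5')
need(.584,-.369,.22,67)
crop('w5','w5v',220,90,220,150,3.6)
E
```

```text
t 12.1 pos [ 0.5816 -0.3693  0.2141] rpy [-1.7965e+02  5.0000e-02  6.7010e+01] vel 0.027 q6 1.41
shift [0.0024 0.0003 0.0059] twist [-0.1  -0.34 -0.01]
```

View pics/w5v.png

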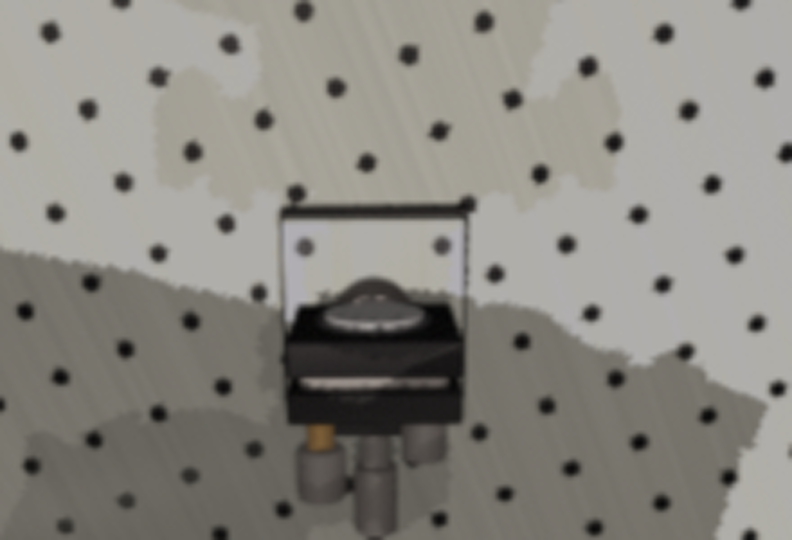

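The stage mirror's mount-top edges run (285,343)-(463,343) and (288,424)-(464,424), so it is well aligned at yaw 67.

```bash
python3 - <<'E'
from h import *
c=refine(load('w5'))
meas(c,220,90,3.6,[(285,343),(463,343),(288,424),(464,424)],.097)
meas(c,220,90,3.6,[(282,214),(468,213)],.024)
need(.584,-.369,.078,67)
E
```

```text
refine n 452 res 0.00020805833596940999
0.097 mid [ 0.5886 -0.3583] len 0.0428 dir -23.0
0.097 mid [ 0.581  -0.3775] len 0.0434 dir -22.97
0.024 mid [ 0.5975 -0.3387] len 0.0564 dir -22.74
t 12.1 pos [ 0.5816 -0.3693  0.2141] rpy [-1.7965e+02  5.0000e-02  6.7010e+01] vel 0.027 q6 1.41
shift [ 0.0024  0.0003 -0.1361] twist [-0.1  -0.34 -0.01]
```

Request:
jog_arm(
  xyz=[
    [0.0032,0.0014,0],
    [0.0032,0.0014,-0.03],
    [0.0032,0.0014,-0.06],
    [0.0032,0.0014,-0.09],
    [0.0032,0.0014,-0.12],
    [0.0032,0.0014,-0.136],
    [0.0032,0.0014,-0.136],
    [0.0032,0.0014,-0.136],
  ],
  twist=[
    [0,-0.3,0],
    [0,-0.3,0],
    [0,-0.3,0],
    [0,-0.3,0],
    [0,-0.3,0],
    [0,-0.3,0],
    [0,-0.3,0],
    [0,-0.3,0],
  ],
)

```text
time_s: 13.1
tool_pos: [0.5861, -0.3684, 0.0802]
orientation: [3.139, -0.0, 1.17]
force: [-0.1, -0.1, 0.1]
finger_gap: 0.0851
grasp_force: 0.0
```

```bash
python3 - <<'E'
from h import *
need(.5848,-.3679,.078,67)
E
```

```text
t 13.1 pos [ 0.5861 -0.3684  0.0802] rpy [ 1.7987e+02 -1.0000e-02  6.7060e+01] vel 0.01 q6 1.41
shift [-0.0013  0.0005 -0.0022] twist [ 0.04  0.12 -0.06]
```

Request:
jog_arm(
  xyz=[
    [-0.0013,0.0005,-0.002],
    [-0.0013,0.0005,-0.002],
    [-0.0013,0.0005,-0.002],
    [-0.0013,0.0005,-0.002],
    [-0.0013,0.0005,-0.002],
    [-0.0013,0.0005,-0.002],
    [-0.0013,0.0005,-0.002],
    [-0.0013,0.0005,-0.002],
  ],
  twist=[
    [0,0,0],
    [0,0,0],
    [0,0,0],
    [0,0,0],
    [0,0,0],
    [0,0,0],
    [0,0,0],
    [0,0,0],
  ],
  claw=0,
)

```text
time_s: 14.1
tool_pos: [0.5843, -0.3682, 0.0775]
orientation: [3.14, -0.0, 1.17]
force: [0.5, 0.2, 5.7]
finger_gap: 0.0436
grasp_force: 62.7
```

```bash
python3 - <<'E'
from h import *
need(.5619,-.0087,.21,93.15)
E
```

```text
t 14.1 pos [ 0.5843 -0.3682  0.0775] rpy [179.92  -0.    67.03] vel 0.001 q6 1.41
shift [-0.0224  0.3595  0.1325] twist [1.000e-02 8.000e-02 2.612e+01]
```

Request:
jog_arm(
  xyz=[
    [0,0,0.02],
    [0,0,0.06],
    [0,0,0.1],
    [0,0.01,0.13],
    [0,0.05,0.1325],
    [-0.004,0.105,0.1325],
    [-0.008,0.16,0.1325],
    [-0.012,0.22,0.1325],
  ],
  twist=[
    [0,0,0],
    [0,0,0],
    [0,0,0],
    [0,0,0],
    [0,0,4],
    [0,0,8],
    [0,0,12],
    [0,0,16],
  ],
)

```text
time_s: 15.1
tool_pos: [0.5703, -0.146, 0.2073]
orientation: [-3.138, -0.001, 1.451]
force: [1.9, 0.9, -4.9]
finger_gap: 0.0431
grasp_force: 62.7
```

Request:
jog_arm(
  xyz=[
    [-0.003,0.05,0],
    [-0.006,0.09,0],
    [-0.009,0.12,0],
    [-0.0104,0.1395,0],
    [-0.0104,0.1395,0],
    [-0.0104,0.1395,-0.02],
    [-0.0104,0.1395,-0.06],
    [-0.0104,0.1395,-0.1],
  ],
  twist=[
    [0,0,3],
    [0,0,6],
    [0,0,10.1],
    [0,0,10.1],
    [0,0,10.1],
    [0,0,10.1],
    [0,0,10.1],
    [0,0,10.1],
  ],
)

```text
time_s: 16.1
tool_pos: [0.5618, -0.0096, 0.1082]
orientation: [3.141, 0.001, 1.623]
force: [-0.1, -0.7, -3.6]
finger_gap: 0.0435
grasp_force: 62.8
```

```bash
python3 - <<'E'
from h import *
need(.5619,-.0087,.0775,93.15)
E
```

```text
t 16.1 pos [ 0.5618 -0.0096  0.1082] rpy [1.7996e+02 3.0000e-02 9.2980e+01] vel 0.763 q6 1.5
shift [ 0.0001  0.0009 -0.0307] twist [0.03 0.04 0.17]
```

Request:
jog_arm(
  xyz=[
    [0,0.0005,-0.015],
    [0,0.0005,-0.024],
    [0,0.0005,-0.027],
    [0,0.0005,-0.029],
    [0,0.0005,-0.03],
    [0,0.0005,-0.03],
    [0,0.0005,-0.03],
    [0,0.0005,-0.03],
  ],
  twist=[
    [0,0,0.1],
    [0,0,0.1],
    [0,0,0.1],
    [0,0,0.1],
    [0,0,0.1],
    [0,0,0.1],
    [0,0,0.1],
    [0,0,0.1],
  ],
)

```text
time_s: 17.1
tool_pos: [0.5615, -0.0077, 0.0794]
orientation: [3.141, -0.0, 1.627]
force: [1.1, 0.7, -3.9]
finger_gap: 0.0437
grasp_force: 62.8
```

```bash
python3 - <<'E'
from h import *
need(.5619,-.0087,.0775,93.15); print(get_obs()['force'])
E
```

```text
t 17.1 pos [ 0.5615 -0.0077  0.0794] rpy [ 1.7999e+02 -3.0000e-02  9.3230e+01] vel 0.003 q6 1.5
shift [ 0.0004 -0.001  -0.0019] twist [-0.03  0.01 -0.08]
[ 1.12382153  0.71538854 -3.90821332]
```

Request:
jog_arm(
  xyz=[
    [0.0004,-0.001,-0.001],
    [0.0004,-0.001,-0.0018],
    [0.0004,-0.001,-0.002],
    [0.0004,-0.001,-0.002],
    [0.0004,-0.001,-0.002],
    [0.0004,-0.001,-0.002],
    [0.0004,-0.001,-0.002],
    [0.0004,-0.001,-0.002],
  ],
  twist=[
    [0,0,0],
    [0,0,0],
    [0,0,0],
    [0,0,0],
    [0,0,0],
    [0,0,0],
    [0,0,0],
    [0,0,0],
  ],
)

```text
time_s: 18.1
tool_pos: [0.5619, -0.0089, 0.0775]
orientation: [3.141, -0.0, 1.627]
force: [-1.4, -1.0, 2.0]
finger_gap: 0.0433
grasp_force: 63.6
```

Request:
jog_arm(
  xyz=[
    [0,0,0],
    [0,0,0],
    [0,0,0],
    [0,0,0],
    [0,0,0.02],
    [0,0,0.05],
    [0,0,0.09],
    [0,0,0.14],
  ],
  twist=[
    [0,0,0],
    [0,0,0],
    [0,0,0],
    [0,0,0],
    [0,0,0],
    [0,0,0],
    [0,0,0],
    [0,0,0],
  ],
  claw=1,
)

```text
time_s: 19.1
tool_pos: [0.561, -0.0088, 0.2176]
orientation: [-3.139, -0.001, 1.627]
force: [0.9, 0.5, -0.7]
finger_gap: 0.0851
grasp_force: 0.0
```

```bash
python3 - <<'E'
from h import *
need(.453,-.199,.22,163)
E
```

```text
t 19.1 pos [ 0.561  -0.0088  0.2176] rpy [-1.7988e+02 -4.0000e-02  9.3230e+01] vel 0.963 q6 1.5
shift [-0.108  -0.1902  0.0024] twist [ 5.000e-02 -1.300e-01  6.977e+01]
```

Request:
jog_arm(
  xyz=[
    [-0.014,-0.024,0],
    [-0.028,-0.048,0],
    [-0.042,-0.072,0],
    [-0.056,-0.096,0],
    [-0.07,-0.12,0],
    [-0.084,-0.145,0],
    [-0.1,-0.175,0],
    [-0.108,-0.19,0],
  ],
  twist=[
    [0,0,9],
    [0,0,18],
    [0,0,28],
    [0,0,38],
    [0,0,48],
    [0,0,58],
    [0,0,66],
    [0,0,69.8],
  ],
)

```text
time_s: 20.1
tool_pos: [0.4529, -0.2, 0.2173]
orientation: [-3.141, -0.0, 2.847]
force: [0.7, 0.7, -0.2]
finger_gap: 0.0852
grasp_force: 0.0
```

```bash
python3 - <<'E'
from h import *
for i in range(5): c=grab('wrist','w6')
need(.453,-.199,.22,163)
crop('w6','w6v',220,90,220,150,3.6)
E
```

```text
t 20.35 pos [ 0.4541 -0.1983  0.2173] rpy [ 1.7998e+02 -2.0000e-02  1.6299e+02] vel 0.012 q6 -0.12
shift [-0.0011 -0.0007  0.0027] twist [-0.03 -0.01  0.01]
```

View pics/w6v.png

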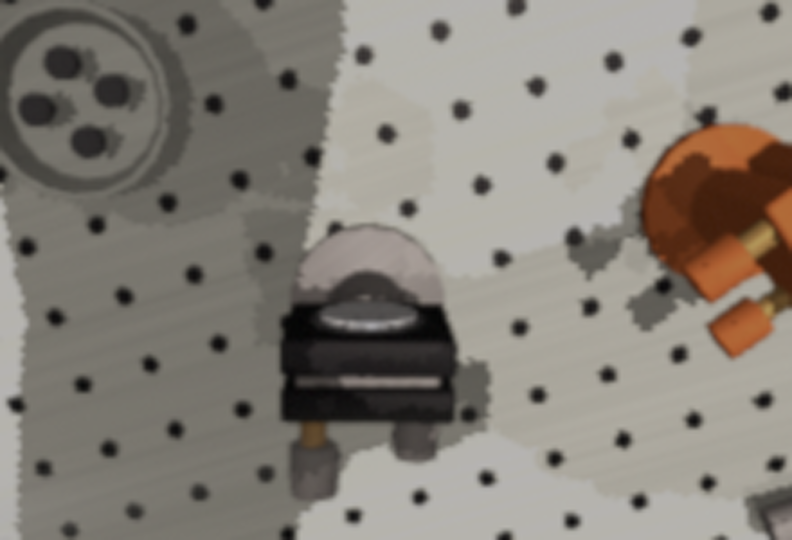

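The mirror's mount-top front edge runs (282,341)-(455,341) and its back edge (283,420)-(455,420). The face points toward the camera side, at yaw about 163.

```bash
python3 - <<'E'
from h import *
c=refine(load('w6'))
meas(c,220,90,3.6,[(282,341),(455,341),(283,420),(455,420)],.097)
need(.453,-.199,.078,163)
E
```

```text
refine n 445 res 0.00022174946874483256
0.097 mid [ 0.4409 -0.1934] len 0.0423 dir 72.92
0.097 mid [ 0.4605 -0.1993] len 0.043 dir 72.92
t 20.35 pos [ 0.4541 -0.1983  0.2173] rpy [ 1.7998e+02 -2.0000e-02  1.6299e+02] vel 0.012 q6 -0.12
shift [-0.0011 -0.0007 -0.1393] twist [-0.03 -0.01  0.01]
```

Request:
jog_arm(
  xyz=[
    [-0.0034,0.0019,0],
    [-0.0034,0.0019,-0.03],
    [-0.0034,0.0019,-0.06],
    [-0.0034,0.0019,-0.09],
    [-0.0034,0.0019,-0.12],
    [-0.0034,0.0019,-0.14],
    [-0.0034,0.0019,-0.14],
    [-0.0034,0.0019,-0.14],
  ],
  twist=[
    [0,0,0],
    [0,0,0],
    [0,0,0],
    [0,0,0],
    [0,0,0],
    [0,0,0],
    [0,0,0],
    [0,0,0],
  ],
)

```text
time_s: 21.35
tool_pos: [0.451, -0.1967, 0.0779]
orientation: [-3.141, 0.0, 2.846]
force: [0.1, 0.1, -0.5]
finger_gap: 0.0854
grasp_force: 0.0
```

```bash
python3 - <<'E'
from h import *
need(.4507,-.1964,.078,163)
E
```

```text
t 21.35 pos [ 0.451  -0.1967  0.0779] rpy [-1.7999e+02  3.0000e-02  1.6306e+02] vel 0.012 q6 -0.12
shift [-0.0003  0.0003  0.0001] twist [ 0.02  0.02 -0.06]
```

Request:
jog_arm(
  xyz=[
    [0,0,0],
    [0,0,0],
    [0,0,0],
    [0,0,0],
    [0,0,0],
    [0,0,0],
    [0,0,0],
    [0,0,0],
  ],
  twist=[
    [0,0,0],
    [0,0,0],
    [0,0,0],
    [0,0,0],
    [0,0,0],
    [0,0,0],
    [0,0,0],
    [0,0,0],
  ],
  claw=0,
)

```text
time_s: 22.35
tool_pos: [0.4512, -0.1972, 0.0781]
orientation: [-3.141, 0.001, 2.845]
force: [-1.0, -0.1, 5.2]
finger_gap: 0.0433
grasp_force: 61.8
```

```bash
python3 - <<'E'
from h import *
need(.6563,.0967,.21,183.15)
E
```

```text
t 22.35 pos [ 0.4512 -0.1972  0.0781] rpy [-1.7999e+02  8.0000e-02  1.6303e+02] vel 0.001 q6 -0.12
shift [0.2051 0.2939 0.1319] twist [2.000e-02 8.000e-02 2.012e+01]
```

Request:
jog_arm(
  xyz=[
    [0,0,0.02],
    [0,0,0.06],
    [0,0,0.1],
    [0.01,0.01,0.135],
    [0.04,0.04,0.135],
    [0.08,0.075,0.135],
    [0.115,0.115,0.135],
    [0.15,0.155,0.135],
  ],
  twist=[
    [0,0,0],
    [0,0,0],
    [0,0,0],
    [0,0,0],
    [0,0,5],
    [0,0,10],
    [0,0,15],
    [0,0,20.1],
  ],
)

```text
time_s: 23.35
tool_pos: [0.6007, -0.0407, 0.2113]
orientation: [-3.141, -0.002, -3.084]
force: [0.2, -0.2, -3.0]
finger_gap: 0.0434
grasp_force: 61.6
```

Request:
jog_arm(
  xyz=[
    [0.02,0.04,0],
    [0.035,0.08,0],
    [0.045,0.115,0],
    [0.055,0.139,0],
    [0.055,0.139,0],
    [0.055,0.139,0],
    [0.055,0.139,-0.02],
    [0.055,0.139,-0.06],
  ],
  twist=[
    [0,0,0],
    [0,0,0],
    [0,0,0],
    [0,0,0],
    [0,0,0],
    [0,0,0],
    [0,0,0],
    [0,0,0],
  ],
)

```text
time_s: 24.35
tool_pos: [0.6568, 0.0959, 0.1537]
orientation: [-3.142, 0.004, -3.089]
force: [0.5, -0.5, -2.8]
finger_gap: 0.0436
grasp_force: 61.9
```

```bash
python3 - <<'E'
from h import *
need(.6563,.0967,.0781,183.15)
E
```

```text
t 24.35 pos [0.6568 0.0959 0.1537] rpy [-180.      0.24 -176.97] vel 0.745 q6 0.09
shift [-0.0005  0.0008 -0.0756] twist [-0.01  0.24  0.12]
```

Request:
jog_arm(
  xyz=[
    [0,0,-0.03],
    [0,0,-0.055],
    [0,0,-0.068],
    [0,0,-0.072],
    [0,0,-0.073],
    [0,0,-0.073],
    [0,0,-0.073],
    [0,0,-0.073],
  ],
  twist=[
    [0,0,0.1],
    [0,0,0.1],
    [0,0,0.1],
    [0,0,0.1],
    [0,0,0.1],
    [0,0,0.1],
    [0,0,0.1],
    [0,0,0.1],
  ],
)

```text
time_s: 25.35
tool_pos: [0.6557, 0.0973, 0.0798]
orientation: [-3.142, 0.0, -3.085]
force: [-0.1, 0.0, -2.0]
finger_gap: 0.0436
grasp_force: 61.8
```

```bash
python3 - <<'E'
from h import *
need(.6563,.0967,.0781,183.15);print(get_obs()['force'])
E
```

```text
t 25.35 pos [0.6557 0.0973 0.0798] rpy [-1.8000e+02  2.0000e-02 -1.7676e+02] vel 0.005 q6 0.09
shift [ 0.0006 -0.0006 -0.0017] twist [ 0.    0.02 -0.09]
[-0.08665567  0.04029196 -2.02336656]
```

Request:
jog_arm(
  xyz=[
    [0.0006,-0.0006,-0.001],
    [0.0006,-0.0006,-0.0016],
    [0.0006,-0.0006,-0.0018],
    [0.0006,-0.0006,-0.0018],
    [0.0006,-0.0006,-0.0018],
    [0.0006,-0.0006,-0.0018],
    [0.0006,-0.0006,-0.0018],
    [0.0006,-0.0006,-0.0018],
  ],
  twist=[
    [0,0,0],
    [0,0,0],
    [0,0,0],
    [0,0,0],
    [0,0,0],
    [0,0,0],
    [0,0,0],
    [0,0,0],
  ],
)

```text
time_s: 26.35
tool_pos: [0.6562, 0.0965, 0.0782]
orientation: [-3.141, 0.0, -3.085]
force: [-2.6, -0.1, 4.8]
finger_gap: 0.0435
grasp_force: 62.4
```

Request:
jog_arm(
  xyz=[
    [0,0,0],
    [0,0,0],
    [0,0,0],
    [0,0,0],
    [0,0,0.02],
    [0,0,0.05],
    [0,0,0.09],
    [0,0,0.14],
  ],
  twist=[
    [0,0,0],
    [0,0,0],
    [0,0,0],
    [0,0,0],
    [0,0,0],
    [0,0,0],
    [0,0,0],
    [0,0,0],
  ],
  claw=1,
)

```text
time_s: 27.35
tool_pos: [0.6553, 0.0964, 0.2176]
orientation: [-3.141, -0.003, -3.085]
force: [1.3, 0.8, 0.0]
finger_gap: 0.0856
grasp_force: 0.0
```

```bash
python3 - <<'E'
from h import *
need(.607,-.182,.22,71)
E
```

```text
t 27.35 pos [0.6553 0.0964 0.2176] rpy [-1.7998e+02 -1.6000e-01 -1.7677e+02] vel 0.926 q6 0.09
shift [-0.0483 -0.2784  0.0024] twist [  -0.13   -0.13 -112.23]
```

Request:
jog_arm(
  xyz=[
    [-0.006,-0.035,0],
    [-0.012,-0.07,0],
    [-0.018,-0.105,0],
    [-0.024,-0.14,0],
    [-0.03,-0.175,0],
    [-0.036,-0.21,0],
    [-0.042,-0.245,0],
    [-0.048,-0.278,0],
  ],
  twist=[
    [0,0,-10],
    [0,0,-20],
    [0,0,-30],
    [0,0,-40],
    [0,0,-50],
    [0,0,-60],
    [0,0,-70],
    [0,0,-80],
  ],
)

```text
time_s: 28.35
tool_pos: [0.6077, -0.1827, 0.2174]
orientation: [3.142, -0.0, 1.796]
force: [0.4, -0.2, 0.9]
finger_gap: 0.0858
grasp_force: 0.0
```

Request:
jog_arm(
  xyz=[
    [0,0,0],
    [0,0,0],
    [0,0,0],
    [0,0,0],
    [0,0,0],
    [0,0,0],
    [0,0,0],
    [0,0,0],
  ],
  twist=[
    [0,0,-10],
    [0,0,-20],
    [0,0,-30],
    [0,0,-32.2],
    [0,0,-32.2],
    [0,0,-32.2],
    [0,0,-32.2],
    [0,0,-32.2],
  ],
)

```text
time_s: 29.35
tool_pos: [0.608, -0.1815, 0.2174]
orientation: [-3.141, -0.0, 1.24]
force: [-0.4, 0.6, 0.0]
finger_gap: 0.0857
grasp_force: 0.0
```

```bash
python3 - <<'E'
from h import *
c=grab('wrist','w7')
need(.607,-.182,.22,71)
crop('w7','w7v',220,90,220,150,3.6)
E
```

```text
t 29.4 pos [ 0.608  -0.1815  0.2174] rpy [-1.7999e+02 -3.0000e-02  7.1040e+01] vel 0.003 q6 1.61
shift [-0.001  -0.0005  0.0026] twist [-0.03  0.   -0.04]
```

View pics/w7v.png

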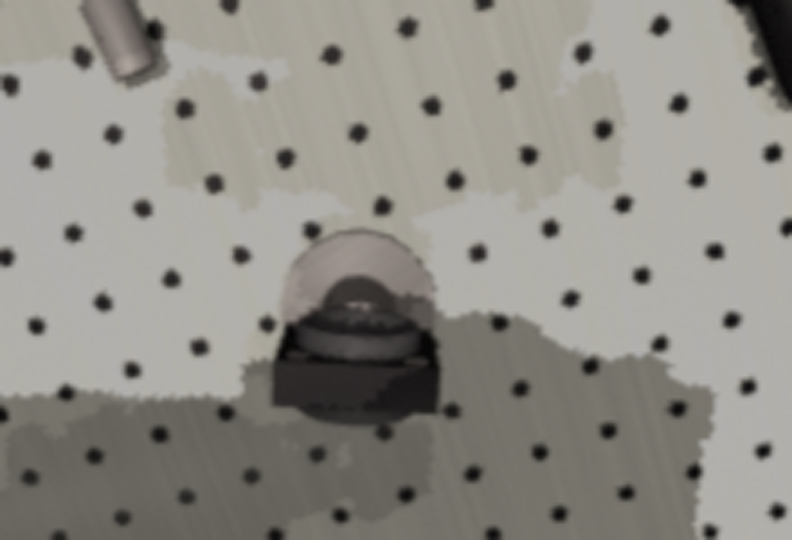

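The lens plate's top face runs (277,361)-(440,366) in front and (274,405)-(438,411) at the back.

```bash
python3 - <<'E'
from h import *
c=refine(load('w7'))
meas(c,220,90,3.6,[(277,361),(440,366),(274,405),(438,411)],.096)
meas(c,220,90,3.6,[(284,295),(436,295)],.004)
E
```

```text
refine n 435 res 0.0002300445702223711
0.096 mid [ 0.6094 -0.1736] len 0.0403 dir -20.78
0.096 mid [ 0.6051 -0.1843] len 0.0411 dir -21.16
0.004 mid [ 0.6088 -0.1755] len 0.0508 dir -18.95
```

Request:
jog_arm(
  xyz=[
    [-0.0007,0.0025,0],
    [-0.0007,0.0025,-0.03],
    [-0.0007,0.0025,-0.06],
    [-0.0007,0.0025,-0.09],
    [-0.0007,0.0025,-0.12],
    [-0.0007,0.0025,-0.1396],
    [-0.0007,0.0025,-0.1396],
    [-0.0007,0.0025,-0.1396],
  ],
  twist=[
    [0,0,-2],
    [0,0,-2],
    [0,0,-2],
    [0,0,-2],
    [0,0,-2],
    [0,0,-2],
    [0,0,-2],
    [0,0,-2],
  ],
)

```text
time_s: 30.4
tool_pos: [0.6079, -0.1792, 0.0787]
orientation: [3.14, -0.001, 1.205]
force: [0.6, -0.5, 0.3]
finger_gap: 0.0854
grasp_force: 0.0
```

```bash
python3 - <<'E'
from h import *
need(.6073,-.179,.078,69)
E
```

```text
t 30.4 pos [ 0.6079 -0.1792  0.0787] rpy [ 1.7993e+02 -3.0000e-02  6.9030e+01] vel 0.011 q6 1.65
shift [-0.0006  0.0002 -0.0007] twist [-0.01  0.07 -0.03]
```

Request:
jog_arm(
  xyz=[
    [-0.0006,0.0002,-0.0007],
    [-0.0006,0.0002,-0.0007],
    [-0.0006,0.0002,-0.0007],
    [-0.0006,0.0002,-0.0007],
    [-0.0006,0.0002,-0.0007],
    [-0.0006,0.0002,-0.0007],
    [-0.0006,0.0002,-0.0007],
    [-0.0006,0.0002,-0.0007],
  ],
  twist=[
    [0,0,0],
    [0,0,0],
    [0,0,0],
    [0,0,0],
    [0,0,0],
    [0,0,0],
    [0,0,0],
    [0,0,0],
  ],
  claw=0,
)

```text
time_s: 31.4
tool_pos: [0.607, -0.1788, 0.078]
orientation: [3.141, -0.001, 1.205]
force: [-1.9, 0.3, 5.6]
finger_gap: 0.0414
grasp_force: 61.0
```

```bash
python3 - <<'E'
from h import *
need(.5509,.1911,.21,93.15)
E
```

```text
t 31.4 pos [ 0.607  -0.1788  0.078 ] rpy [ 1.7995e+02 -3.0000e-02  6.9030e+01] vel 0.001 q6 1.65
shift [-0.0561  0.3699  0.132 ] twist [-2.000e-02  6.000e-02  2.412e+01]
```

Request:
jog_arm(
  xyz=[
    [0,0,0.02],
    [0,0,0.06],
    [0,0,0.11],
    [0,0.01,0.14],
    [-0.01,0.05,0.145],
    [-0.02,0.105,0.145],
    [-0.03,0.16,0.145],
    [-0.04,0.22,0.145],
  ],
  twist=[
    [0,0,0],
    [0,0,0],
    [0,0,0],
    [0,0,0],
    [0,0,5],
    [0,0,10],
    [0,0,16],
    [0,0,24.1],
  ],
)

```text
time_s: 32.4
tool_pos: [0.5658, 0.0425, 0.2212]
orientation: [-3.14, -0.0, 1.629]
force: [0.4, 0.5, -3.1]
finger_gap: 0.0415
grasp_force: 61.8
```

Request:
jog_arm(
  xyz=[
    [-0.005,0.05,0],
    [-0.01,0.09,0],
    [-0.014,0.13,0],
    [-0.016,0.15,0],
    [-0.016,0.15,0],
    [-0.016,0.15,0],
    [-0.016,0.15,-0.02],
    [-0.016,0.15,-0.06],
  ],
  twist=[
    [0,0,0],
    [0,0,0],
    [0,0,0],
    [0,0,0],
    [0,0,0],
    [0,0,0],
    [0,0,0],
    [0,0,0],
  ],
)

```text
time_s: 33.4
tool_pos: [0.5528, 0.1903, 0.1634]
orientation: [3.137, -0.001, 1.623]
force: [1.4, -0.3, -3.6]
finger_gap: 0.041
grasp_force: 62.0
```

```bash
python3 - <<'E'
from h import *
need(.5509,.1911,.078,93.15)
E
```

```text
t 33.4 pos [0.5528 0.1903 0.1634] rpy [ 1.7971e+02 -7.0000e-02  9.3010e+01] vel 0.775 q6 1.85
shift [-0.0019  0.0008 -0.0854] twist [-0.09  0.28  0.14]
```

Request:
jog_arm(
  xyz=[
    [-0.001,0,-0.03],
    [-0.001,0,-0.06],
    [-0.001,0,-0.075],
    [-0.001,0,-0.081],
    [-0.001,0,-0.083],
    [-0.001,0,-0.083],
    [-0.001,0,-0.083],
    [-0.001,0,-0.083],
  ],
  twist=[
    [0,0,0.1],
    [0,0,0.1],
    [0,0,0.1],
    [0,0,0.1],
    [0,0,0.1],
    [0,0,0.1],
    [0,0,0.1],
    [0,0,0.1],
  ],
)

```text
time_s: 34.4
tool_pos: [0.55, 0.1914, 0.0797]
orientation: [3.141, -0.001, 1.627]
force: [-0.6, -0.7, -3.5]
finger_gap: 0.0411
grasp_force: 61.7
```

```bash
python3 - <<'E'
from h import *
need(.5509,.1911,.078,93.15);print(get_obs()['force'])
E
```

```text
t 34.4 pos [0.55   0.1914 0.0797] rpy [ 1.7995e+02 -4.0000e-02  9.3240e+01] vel 0.003 q6 1.85
shift [ 0.0009 -0.0003 -0.0017] twist [-0.04  0.05 -0.09]
[-0.61392793 -0.74121318 -3.45363421]
```

Request:
jog_arm(
  xyz=[
    [0.0009,-0.0003,-0.001],
    [0.0009,-0.0003,-0.0016],
    [0.0009,-0.0003,-0.0018],
    [0.0009,-0.0003,-0.0018],
    [0.0009,-0.0003,-0.0018],
    [0.0009,-0.0003,-0.0018],
    [0.0009,-0.0003,-0.0018],
    [0.0009,-0.0003,-0.0018],
  ],
  twist=[
    [0,0,0],
    [0,0,0],
    [0,0,0],
    [0,0,0],
    [0,0,0],
    [0,0,0],
    [0,0,0],
    [0,0,0],
  ],
)

```text
time_s: 35.4
tool_pos: [0.5508, 0.191, 0.078]
orientation: [3.141, -0.001, 1.627]
force: [-3.5, -0.1, 5.9]
finger_gap: 0.0411
grasp_force: 62.5
```

Request:
jog_arm(
  xyz=[
    [0,0,0],
    [0,0,0],
    [0,0,0],
    [0,0,0],
    [0,0,0.02],
    [0,0,0.05],
    [0,0,0.09],
    [0,0,0.14],
  ],
  twist=[
    [0,0,0],
    [0,0,0],
    [0,0,0],
    [0,0,0],
    [0,0,0],
    [0,0,0],
    [0,0,0],
    [0,0,0],
  ],
  claw=1,
)

```text
time_s: 36.4
tool_pos: [0.5499, 0.1907, 0.2176]
orientation: [-3.139, 0.0, 1.627]
force: [0.9, 0.8, 0.4]
finger_gap: 0.0853
grasp_force: 0.0
```

```bash
python3 - <<'E'
from h import *
need(.53,.10,.32,93.15)
E
```

```text
t 36.4 pos [0.5499 0.1907 0.2176] rpy [-1.7987e+02  1.0000e-02  9.3230e+01] vel 0.954 q6 1.85
shift [-0.0199 -0.0907  0.1024] twist [ 0.02 -0.13 -0.08]
```

Request:
jog_arm(
  xyz=[
    [-0.006,-0.011,0.03],
    [-0.012,-0.022,0.06],
    [-0.018,-0.033,0.09],
    [-0.024,-0.044,0.1],
    [-0.03,-0.055,0.1],
    [-0.036,-0.066,0.1],
    [-0.043,-0.077,0.1],
    [-0.05,-0.09,0.1],
  ],
  twist=[
    [0,0,-9],
    [0,0,-18],
    [0,0,-28],
    [0,0,-38],
    [0,0,-48],
    [0,0,-58],
    [0,0,-68],
    [0,0,-75],
  ],
)

```text
time_s: 37.4
tool_pos: [0.5003, 0.1006, 0.3173]
orientation: [-3.141, -0.0, 0.314]
force: [-0.1, -0.6, -0.0]
finger_gap: 0.0854
grasp_force: 0.0
```

```bash
python3 - <<'E'
from h import *
for i in range(5): c=grab('wrist','w8')
grab('top','top8')
need(.5,.10,.32,18)
im=cv2.resize(cv2.imread('pics/w8.png'),None,fx=1.25,fy=1.25,interpolation=cv2.INTER_CUBIC);cv2.imwrite('pics/w8v.png',im)
E
```

```text
t 37.7 pos [0.501  0.1013 0.3173] rpy [-1.7999e+02 -5.0000e-02  1.8320e+01] vel 0.006 q6 3.02
shift [-0.001  -0.0013  0.0027] twist [-0.03  0.04 -0.32]
```

View pics/w8v.png

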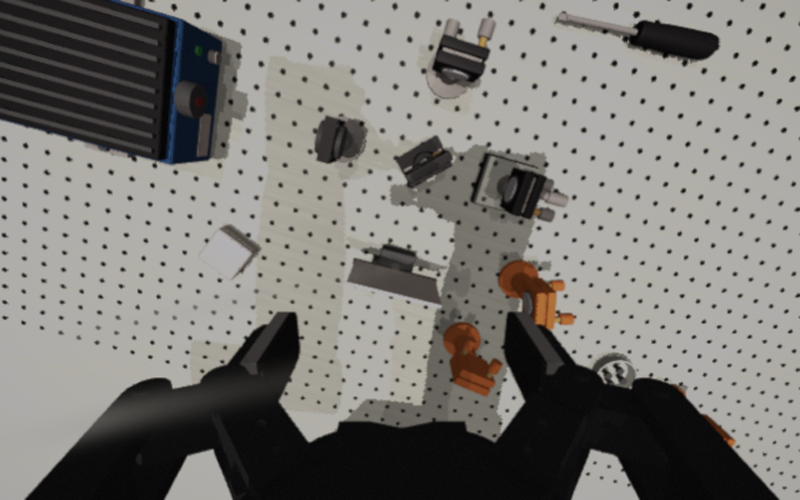

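```bash
cat > chk.py <<'E'
from h import *
c=refine(load('w8')); a=3.15
S=(.5564,.0912)
obj={'spl':(*S,48.15,.005,.024,.093),'stage':(.5619,-.0087,93.15,.011,.022,.097),'mir':(.6563,.0967,183.15,.011,.022,.097),'lens':(.5509,.1911,93.15,.006,.021,.096)}
im=c['pixels'][:,:,::-1]; A=np.zeros((600,800,3),np.uint8); s=3.6
tiles={}
for n,(x,y,w,hx,hy,z) in obj.items():
    tiles[n]=proj(c,T((x,y,np.radians(w)),[[hx,hy,z],[hx,-hy,z],[-hx,-hy,z],[-hx,hy,z]]))
tiles['screen']=proj(c,T((.4292,.0842,np.radians(a)),[[0,.05,.04],[0,-.05,.04],[0,-.05,.11],[0,.05,.11]]))
tiles['laser']=proj(c,[[.5437,.3205,.075]])
for k,(n,q) in enumerate(tiles.items()):
    m=q.mean(0); u,v=int(max(0,m[0]-37)),int(max(0,m[1]-40)); t=im[v:v+80,u:u+74]
    t=cv2.resize(cv2.convertScaleAbs(t,alpha=1.6,beta=15),None,fx=s,fy=s,interpolation=cv2.INTER_CUBIC)
    for p in q: cv2.circle(t,tuple(np.int32(((p-[u,v])+.5)*s)),2,(0,255,0) if n!='laser' else (255,255,0),-1)
    X,Y=(k%3)*266,(k//3)*300; A[Y:Y+t.shape[0],X:X+t.shape[1]]=t; print(n,'tile',X,Y,'src',u,v)
cv2.imwrite('pics/chk.png',A)
E
python3 chk.py
```

```text
refine n 631 res 0.00028663523314718795
spl tile 0 0 src 306 93
stage tile 266 0 src 386 116
mir tile 532 0 src 333 2
lens tile 0 300 src 223 70
screen tile 266 300 src 279 184
laser tile 532 300 src 121 41
```

View pics/chk.png

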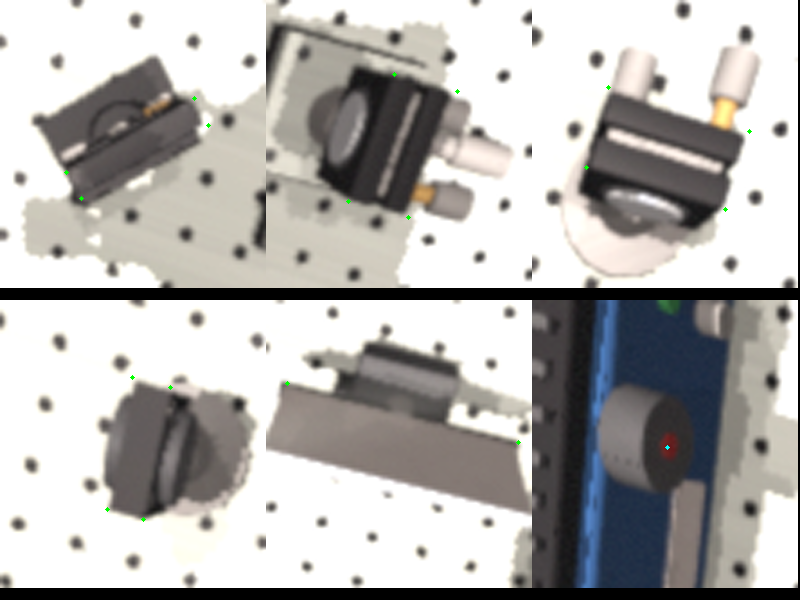

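```bash
python3 - <<'E'
from h import *
c=refine(load('w8'))
meas(c,305.9,92.9,3.6,[(65,172),(182,97),(80,203),(200,135)],.093)
# base far edge
meas(c,305.9,92.9,3.6,[(38,121),(155,57)],.012)
# splitter frame side ends via threshold profile along plate direction on top face
P0=np.array([.5564,.0912,.093]);d=np.array([-np.sin(np.radians(48.15)),np.cos(np.radians(48.15)),0])
g=cv2.cvtColor(c['pixels'],cv2.COLOR_RGB2GRAY).astype(np.float32)
for off in(-.002,0,.002):
    n=np.array([d[1],-d[0],0]); s=np.arange(-.034,.0341,.001)
    q=proj(c,np.array([P0+n*off+d*k for k in s])).astype(np.float32)
    v=cv2.remap(g,q[:,:1],q[:,1:],cv2.INTER_LINEAR).ravel()
    print(off,list(zip((s[:16]*1000).round().astype(int).tolist(),v[:16].astype(int).tolist())),list(zip((s[-16:]*1000).round().astype(int).tolist(),v[-16:].astype(int).tolist())))
E
```

```text
refine n 631 res 0.00028663523314718795
0.093 mid [0.5591 0.0967] len 0.0452 dir -39.36
0.093 mid [0.5502 0.0877] len 0.0454 dir -42.19
0.012 mid [0.5693 0.1063] len 0.053 dir -43.77
-0.002 [(-34, 161), (-33, 149), (-32, 129), (-31, 124), (-30, 124), (-29, 119), (-28, 117), (-27, 120), (-26, 137), (-25, 159), (-24, 148), (-23, 108), (-22, 67), (-21, 52), (-20, 50), (-19, 49)] [(19, 47), (20, 49), (21, 48), (22, 47), (23, 44), (24, 39), (25, 43), (26, 69), (27, 95), (28, 117), (29, 121), (30, 122), (31, 125), (32, 121), (33, 118), (34, 117)]
0 [(-34, 175), (-33, 174), (-32, 170), (-31, 167), (-30, 167), (-29, 147), (-28, 127), (-27, 119), (-26, 120), (-25, 124), (-24, 111), (-23, 81), (-22, 53), (-21, 50), (-20, 50), (-19, 50)] [(19, 46), (20, 49), (21, 53), (22, 56), (23, 56), (24, 59), (25, 102), (26, 145), (27, 165), (28, 169), (29, 169), (30, 164), (31, 156), (32, 138), (33, 129), (34, 130)]
0.002 [(-34, 176), (-33, 176), (-32, 176), (-31, 175), (-30, 175), (-29, 172), (-28, 154), (-27, 131), (-26, 118), (-25, 115), (-24, 102), (-23, 76), (-22, 54), (-21, 51), (-20, 51), (-19, 52)] [(19, 49), (20, 53), (21, 59), (22, 64), (23, 65), (24, 77), (25, 118), (26, 160), (27, 174), (28, 176), (29, 177), (30, 176), (31, 174), (32, 173), (33, 170), (34, 170)]
```

The check overlay shows all four parts standing within about 1–2 mm of their targets. The laser's exit dot and the screen's corners match the earlier fit, and the bystanders are undisturbed. Handing in.

```bash
python3 -c "
from h import *
print(job.hand_in())"
```

```text
the job is handed in; nothing more can be done
None
```

The interferometer is laid out and handed in at about 38 s of robot time: splitter, stage mirror, plain mirror and lens all stand within about 1–2 mm of their targets by my last camera check, with the screwdriver, dish and case left where they lay; no verdict was returned.

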